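Seat three capacitors on the test contacts in order of height

ROBOT

A 6-joint arm with a two-finger parallel gripper is mounted at the origin on the work surface. World frame = base frame: x ahead of the robot, y to its left, z up, the work surface at z = 0. Lengths are in m, angles in rad, forces in N, time in s.
With the tool pointing down it reaches from about 0.225 to 0.875 m from the base axis. Payload 3.4 kg.
Tool frame: the origin (TCP) lies at the very end of the fingers, on their centre line; the grasp point (between the pads) lies 19 mm behind it; z points along the fingers, y is the line along which they close (so a half turn about z gives the same grasp; the last joint's range is limited). The gripper opens to 85 mm and grips with 20 to 120 N. Pads are 22 mm wide; open, the fingers measure 114 mm over their backs; the gripper's body (76 mm by 85 mm) begins 54 mm behind the grasp point. The pads swing forward as they close: fully open they stand 13 mm farther back than shut.
Start: joints at [-1.277, 0.276, 1.505, -0, 1.361, -0.121], TCP at [0.232, -0.526, 0.231] pointing down, gripper open.
Joint ranges: [-2.89, 2.89], [-0.75, 2.08], [0.22, 2.7], [-1.18, 4.32], [0.11, 2.71], [-2.7, 2.7]. Speed limits (rad/s): [2.57, 2.57, 3.14, 3.14, 3.14, 3.14].

INTERFACE

Orientations are given as a unit quaternion [x, y, z, w].
In Python, from workcell import bot gives the robot as it stands.
- The arm moves only by the tool send_rows, never from a script. Its argument "targets" is a list of rows, each a list of 7 numbers: the closure, from 0 (fully open) to 1 (shut), then the shift along the world's x, y, z in cm, then the turn, a rotation vector about the world's x, y, z in rad. A call has 1 to 8 rows; each row is the pose to reach, as a shift and turn from the pose commanded when the call began; what a row does not reach only later rows make up. A row lasts 1/12 s, in which the tool goes at most 41.7 mm and 7.16 degrees, less where a joint would pass 70% of its speed; a pose out of reach is approached as far as the arm can. A call with a gripper value outside its range is refused whole. The fingers move at their own pace and stop on an object; the grip force is fixed at half the most. Time passes only in rows, so rows that repeat a pose let the fingers close. It gives the time, the measured TCP pose, the force, the opening and the grip force at its end, in the units of the state.
- bot.state(): the state, without advancing time (a new reading comes with each control period).
- bot.snapshot(name): name is "scene" or "top" or "wrist"; returns (picture, depth): 384x512x3 uint8, red, green, blue; 384x512 float32, m along the optical axis (not along the pixel's ray), 0 where there is no reading.
- bot.camera_info(name): a dict with "mtx" (3x3 intrinsics, pixels), "R" (3x3) and "t" (3): a world point X has camera coordinates R X + t. Camera axes: x right, y down, z forward; pixel columns grow to the right and rows downward; lengths in m; the calibration is good to about 2 mm. The wrist camera is an equidistant fisheye: a pixel r from the principal point sees the ray r / f radians off the axis. A picture is of the moment at which its call begins: read the wrist's pose just before it. camera_info takes no time and is no camera call; for the wrist camera it gives the pose at the moment of the call.
- bot.close_job(): hands the job in; it is judged then, once.
The state is a dict: "time_s": time; "joint_positions": joint angles; "qd": joint speeds; "joint_efforts": joint torques, N m; "tool_pos": TCP position; "ee_rot": TCP orientation; "ft_force": force on the tool from outside, world axes, zero at the start; "wrist_torque": the same for the moment, N m; "width": finger opening in m; "finger_force": force on a finger pad.
Only numpy, scipy, OpenCV 4.12 (cv2) and the standard library are available. Lean on these libraries where they do the work, as an engineer would, in place of code of your own. Each camera call takes 0.05 s, during which the arm holds its last target. There are 200 camera calls.

TASK

Seat the three capacitors that stand in the cups of the test block: with your fingertips press each one gently down from above, at the middle of its top, until its cup has sunk well down and stays there, the shortest first, then the middle one, then the tallest. Only press them, never lift them or take them out of their cups, and leave everything else on the bench where it is. Then move away.

Things in the scene. Friction and masses are not known exactly. Their poses are not given: they have to be found in the camera images.
- nest: the test block: a fixed aluminium plate 130 x 350 mm, 25 mm thick, long side along its own y; origin at the centre of its underside, on the table, z up. Three round grey cups, 40 mm across, rim 62 mm above the table, stand on it in a row along its y axis at y = -80, 0, +80 mm, each on a vertical stem; each holds one capacitor, which one where differs from run to run
- cup_left (a joint): how far the cup at y = +80 mm of the test block has sunk: 0 (start) to 0.012 m (its stop). It slides straight down under a push of about 3 N (friction, no spring) and stays where it is left. Its contacts are made from 7 mm down; about 10 mm is a good depth. The stop is cushioned: pushed on, it gives another 7 mm, 4.5 N rising to 15 N, and springs back
- cup_mid (a joint): how far the cup at y = 0 mm of the test block has sunk: 0 (start) to 0.012 m (its stop). It slides straight down under a push of about 3 N (friction, no spring) and stays where it is left. Its contacts are made from 7 mm down; about 10 mm is a good depth. The stop is cushioned: pushed on, it gives another 7 mm, 4.5 N rising to 15 N, and springs back
- cup_right (a joint): how far the cup at y = -80 mm of the test block has sunk: 0 (start) to 0.012 m (its stop). It slides straight down under a push of about 3 N (friction, no spring) and stays where it is left. Its contacts are made from 7 mm down; about 10 mm is a good depth. The stop is cushioned: pushed on, it gives another 7 mm, 4.5 N rising to 15 N, and springs back
- cap_short: the shortest of the three capacitors in the cups: an upright black can, 30 mm across, 34 mm high, about 35 g, loose in its cup with 1.5 mm play all round; origin at the centre of its underside (49 mm above the table at the start), z up; its flat aluminium top is 34 mm above the origin. It dents above 25 N
- cap_medium: the middle-height of the three capacitors in the cups: an upright black can, 30 mm across, 48 mm high, about 45 g, loose in its cup with 1.5 mm play all round; origin at the centre of its underside (49 mm above the table at the start), z up; its flat aluminium top is 48 mm above the origin. It dents above 25 N
- cap_tall: the tallest of the three capacitors in the cups: an upright black can, 30 mm across, 62 mm high, about 60 g, loose in its cup with 1.5 mm play all round; origin at the centre of its underside (49 mm above the table at the start), z up; its flat aluminium top is 62 mm above the origin. It dents above 25 N
- gauge_slug: brass gauge slug with a knob, 26 mm across, 32 mm high, standing on the left (+y) end of the test block; origin at the centre of its underside; not part of the job, leave it
- collar: steel ring, 30 mm across, 14 mm high, lying on the right (-y) end of the test block; origin at the centre of its underside; not part of the job, leave it
- nut: steel hex nut, 18 mm across, 8 mm high, lying on the block's deck near its front edge; origin at the centre of its underside; not part of the job, leave it
- tweezers: steel tweezers, 130 mm long, 6 mm high, lying on the table in front of (robot side of) the test block; origin at the centre of its underside; not part of the job, leave it
- caliper: black and steel sliding caliper, 220 mm long, 12 mm high, lying on the table to the left; origin at the centre of its underside; not part of the job, leave it
- cleaner: clear bottle with a white cap, 54 mm across, 130 mm high, standing at the right; origin at the centre of its underside; not part of the job, leave it
- tape: grey tape roll, 80 mm across, 24 mm high, lying on the table at the right; origin at the centre of its underside; not part of the job, leave it

How it is judged:
On the way, in this order (a step that is already met when the one before it is completed fails the run):
1. the shortest capacitor is pressed at least 7 mm down (z of cap_short in the frame of nest below 0.042 m), for 0.2 s.
2. the middle capacitor is pressed at least 7 mm down (z of cap_medium in the frame of nest below 0.042 m), for 0.2 s.
3. the tallest capacitor is pressed at least 7 mm down (z of cap_tall in the frame of nest below 0.042 m), for 0.2 s.
At the end, for the whole second after the job is handed in: all three capacitors have sunk at least 7 mm below their start height, still upright (within 0.2 rad) in their cups and at rest (the cups stop at 12 mm) (z of cap_short in the frame of nest between 0.029 and 0.042 m and z of cap_medium in the frame of nest between 0.029 and 0.042 m and z of cap_tall in the frame of nest between 0.029 and 0.042 m and angle between each of cap_short, cap_medium, cap_tall's own z axis and vertical below 0.2 rad and linear speed of each of cap_short, cap_medium, cap_tall below 0.02 m/s); the robot touches nothing.
It fails at once if a taller capacitor is pressed down (over 4 mm) before the one due ahead of it is down 7 mm ((z of cap_medium in the frame of nest below 0.045 m and not (z of cap_short in the frame of nest below 0.042 m)) or (z of cap_tall in the frame of nest below 0.045 m and not (z of cap_medium in the frame of nest below 0.042 m))).
It fails at once if a capacitor is lifted (over 8 mm above its start height) or tipped over 0.35 rad (z of any of cap_short, cap_medium, cap_tall in the frame of nest above 0.057 m or angle between any of cap_short, cap_medium, cap_tall's own z axis and vertical above 0.35 rad).
It fails at once if a capacitor is pressed with more than 25 N (contact force between any of the arm, the fingers and cap_short above 25 N or contact force between any of the arm, the fingers and cap_medium above 25 N or contact force between any of the arm, the fingers and cap_tall above 25 N).
It fails at once if another loose thing is moved more than 25 mm (distance of any of gauge_slug, collar, nut, tweezers, caliper, cleaner, tape from where it was at the start of the episode above 0.025 m).
It also fails if it takes over 40 s, if anything falls off the work surface, if the arm or the gripper's body presses on something with over 40 N, if the wrist force passes 120 N, or if a joint passes its speed limit or range.

## Working session

There is one attempt and no reset: what is moved stays moved. The work goes in short steps, Python scripts to look and compute and a tool call to move; the robot and the scene stay as the last step left them, time stands still between calls to the robot, and variables do not carry over. Pictures are saved under pics/ and viewed, at most 10 in all, crops included, and the job is handed in when it is done.

Besides the shell and the picture viewer there is one more tool, called after "Request:" as a command line: name --pt "numbers of a row" for each row, then --argument value for the rest. send_rows: Moves the arm, as the interface text tells. Its arguments: {"type":"object","properties":{"targets":{"type":"array"}},"required":["targets"]}

```bash
mkdir -p pics; python3 - <<'E'
from workcell import bot
import cv2,numpy as np
s=bot.state();print(s['time_s'],s['tool_pos'],s['ee_rot'],s['width'])
for n in('scene','top'):
    p,d=bot.snapshot(n);cv2.imwrite(f'pics/{n}.png',p[:,:,::-1]);np.savez(f'{n}.npz',p=p,d=d,**bot.camera_info(n))
    c=bot.camera_info(n);print(n,c['mtx'],-c['R'].T@c['t'])
E
```

```text
0.0 [ 0.23159729 -0.52572756  0.23042673] [ 9.78563951e-01  2.05941107e-01 -7.14312474e-05 -9.21561386e-04] 0.08563725840631806
scene [[477.68587335   0.         254.430334  ]
 [  0.         477.68587335 187.07950925]
 [  0.           0.           1.        ]] [1.36099133 0.48504512 0.84639793]
top [[347.9683036    0.         253.34209982]
 [  0.         347.9683036  190.76465832]
 [  0.           0.           1.        ]] [0.50884288 0.0088252  1.11191455]
```

View pics/top.png

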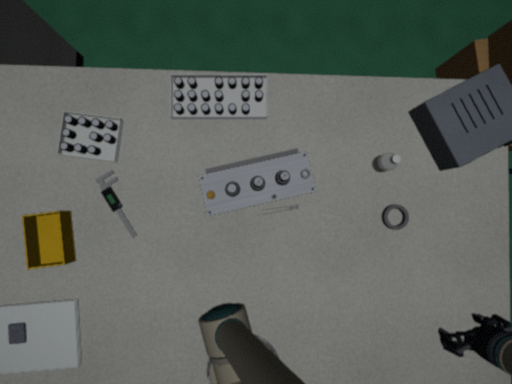

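View pics/scene.png

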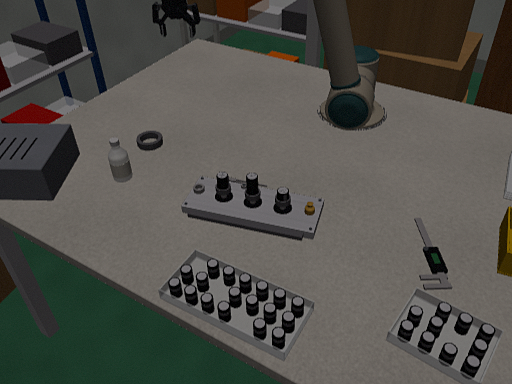

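The top view shows the cups at about (232,188), (258,183) and (283,177), left to right from +y to -y. In the scene view, the short one is next to the brass slug. Next I'll measure the tops.

```bash
python3 - <<'E'
import numpy as np,cv2
z=np.load('top.npz');d=z['d'];K=z['mtx'];R=z['R'];t=z['t']
v,u=np.mgrid[:384,:512]
P=np.stack([(u-K[0,2])/K[0,0]*d,(v-K[1,2])/K[1,1]*d,d],-1)
W=(P-t)@R
for c in((232,188),(258,183),(283,177)):
    w=W[c[1]-12:c[1]+13,c[0]-12:c[0]+13].reshape(-1,3);zm=np.percentile(w[:,2],97)
    m=w[:,2]>zm-.006;print(zm,m.sum(),w[m].mean(0),np.ptp(w[m],axis=0))
p=z['p'][140:225,190:325,::-1];cv2.imwrite('pics/topcrop.png',cv2.resize(p,None,fx=5.9,fy=5.9,interpolation=cv2.INTER_CUBIC))
E
```

```text
0.08451542323994216 80 [0.56499432 0.04944322 0.0962271 ] [0.07013396 0.05453802 1.03294549]
0.11228096070930704 84 [ 0.58243539 -0.02664822  0.14634713] [0.09038743 0.05069069 1.00522135]
0.098259059974613 83 [ 0.60216311 -0.10228977  0.12147929] [0.10852251 0.1272609  1.01926201]
```

View pics/topcrop.png

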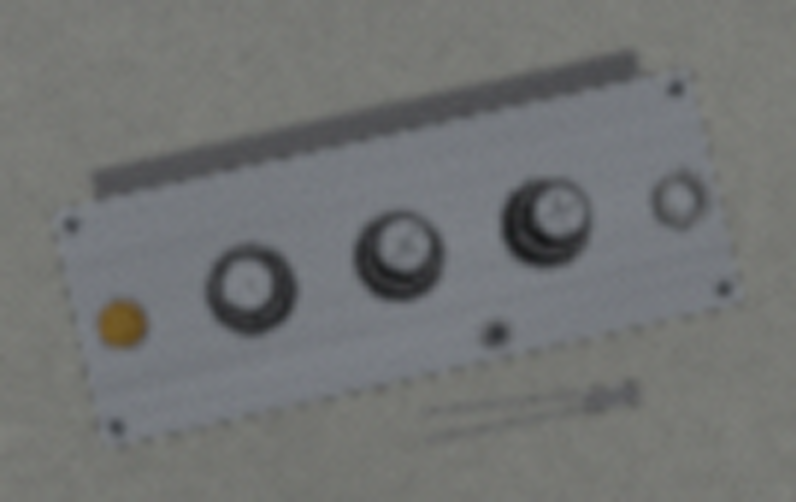

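```bash
cat > f.py <<'E'
import numpy as np,cv2
def tops(z):
    p=z['p'];d=z['d'];K=z['mtx'];R=z['R'];t=z['t'];C=-R.T@t;g=p.max(2).astype(int)
    for c,h in(((232,188),.083),((259,182),.111),((285,175),.097)):
        s=np.s_[c[1]-5:c[1]+6,c[0]-5:c[0]+6]
        v,u=np.mgrid[s]
        for nm,m in(('col',g[s]>120),('dep',(d[s]>.5)&(d[s]<C[2]-h+.006))):
            if m.sum()<5:print(nm,'few',g[s].max());continue
            r=R.T@np.array([(u[m].mean()-K[0,2])/K[0,0],(v[m].mean()-K[1,2])/K[1,1],1])
            print(nm,c,m.sum(),u[m].mean().round(2),v[m].mean().round(2),(C+r*(h-C[2])/r[2]).round(4),C[2]-np.median(d[s][m]))
E
python3 - <<'E'
from f import *
z=np.load('top.npz');tops(z)
print(z['p'].max(2)[176:190,252:268])
E
```

```text
col (232, 188) 34 231.38 187.71 [0.5649 0.0501 0.083 ] 0.0829700542438736
dep (232, 188) 80 231.49 187.42 [0.5657 0.0498 0.083 ] 0.08288279304392243
col (259, 182) 22 258.14 180.64 [ 0.5856 -0.0276  0.111 ] 0.10755625495798493
dep (259, 182) 69 258.28 180.94 [ 0.5848 -0.028   0.111 ] 0.10766366252787019
col (285, 175) 23 286.17 174.61 [ 0.6065 -0.11    0.097 ] 0.08986774215586091
dep (285, 175) 45 284.53 175.53 [ 0.6036 -0.1052  0.097 ] 0.09199097881204987
[[123 114 101  85  80  82  83  86  98 111 122 130 130 130 129 131]
 [104  86  72  69  85 101 109 105  94  93 104 119 130 130 131 129]
 [ 75  58  65  92 116 122 127 118 109  97  86 102 120 130 130 132]
 [ 59  56  81 114 127 129 128 119 116 111  83  77 105 126 130 130]
 [ 59  62  92 122 126 121 114 115 126 123 102  66  87 121 132 133]
 [ 58  63  95 125 127 116 105 110 122 128 110  65  74 111 132 132]
 [ 49  57  95 121 125 115 108 110 116 122 101  59  66 102 127 130]
 [ 52  47  78 114 116 115 118 123 123 114  88  61  68 104 125 127]
 [ 54  41  53  88 105 114 121 123 116  94  68  63  72 107 127 127]
 [ 50  48  34  52  73  89 101  99  88  64  58  61  80 115 129 128]
 [ 46  55  43  31  37  44  56  57  56  51  56  56  83 119 128 129]
 [ 44  48  51  50  47  39  37  39  52  56  51  65 100 122 130 128]
 [ 72  40  43  48  53  59  58  56  48  48  61  91 117 131 129 130]
 [101  68  49  40  43  48  49  51  52  65  88 115 128 132 134 129]]
```

Request:
send_rows --pt "1 4 4 0 0 0 0" --pt "1 8 8 0 0 0 0" --pt "1 12 12 0 0 0 0" --pt "1 15 15 0 0 0 0" --pt "1 18 18 0 0 0 0" --pt "1 20 21 0 0 0 0" --pt "1 20 24 0 0 0 0" --pt "1 20 24 0 0 0 0"

```text
time_s: 0.77
tool_pos: [0.433, -0.2823, 0.2308]
ee_rot: [0.978, 0.207, 0.0, -0.001]
ft_force: [-0.0, 0.1, 0.4]
width: 0.0001
finger_force: 0.0
```

Request:
send_rows --pt "1 2 4 -0.5 0 0 0" --pt "1 4 8 -1 0 0 0" --pt "1 6 12 -1.5 0 0 0" --pt "1 8 16 -2 0 0 0" --pt "1 10 20 -2.5 0 0 0" --pt "1 12 24 -3 0 0 0" --pt "1 13.2 28 -3 0 0 0" --pt "1 13.2 28 -3 0 0 0"

```text
time_s: 1.43
tool_pos: [0.5645, -0.0017, 0.2003]
ee_rot: [0.978, 0.207, -0.0, -0.001]
ft_force: [-0.2, -0.5, -0.4]
width: 0.0006
finger_force: 0.0
```

```bash
python3 - <<'E'
from workcell import bot
import cv2,numpy as np
c=bot.camera_info('wrist');p,d=bot.snapshot('wrist');np.savez('w1.npz',p=p,d=d,**c);cv2.imwrite('pics/w1.png',p[:,:,::-1])
s=bot.state();print(s['time_s'],s['tool_pos'],c['mtx'],-c['R'].T@c['t'])
E
```

```text
1.4833 [5.65242049e-01 1.97665879e-04 2.00351845e-01] [[297.31863964   0.         256.86199375]
 [  0.         297.31863964 190.56682688]
 [  0.           0.           1.        ]] [0.62522276 0.0246417  0.3419888 ]
```

View pics/w1.png

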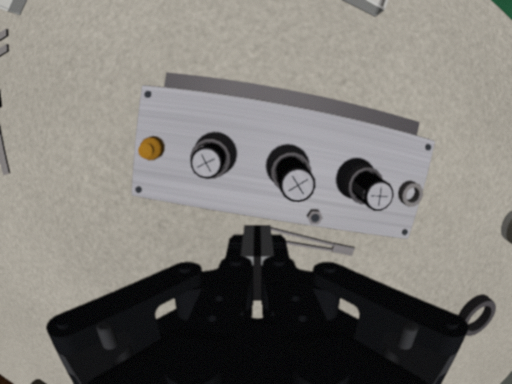

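The wrist view shows the tops at about (207,162) for the short, (298,185) for the tall and (379,195) for the medium. The fingertips are at (257,228).

```bash
python3 - <<'E'
import numpy as np,cv2
z=np.load('w1.npz');p=z['p'];K=z['mtx'];R=z['R'];C=-R.T@z['t'];g=p.max(2)
for c,h in(((207,162),.083),((298,185),.111),((379,195),.097)):
    m=np.zeros_like(g);cv2.circle(m,c,21,255,-1)
    b=cv2.morphologyEx(((g>120)&(m>0)).astype(np.uint8),cv2.MORPH_CLOSE,np.ones((5,5)))
    cs=max(cv2.findContours(b,0,2)[0],key=lambda q:np.linalg.norm(q.mean((0,1))-c)<6 and cv2.contourArea(q))
    (u,v),(a,e),_=cv2.fitEllipse(cs)
    x=np.array([u-K[0,2],v-K[1,2]]);r=np.hypot(*x);th=r/K[0,0]
    ray=R.T@np.array([*(x/r*np.sin(th)),np.cos(th)])
    print(u,v,a,e,(C+ray*(h-C[2])/ray[2]).round(4))
E
```

```text
203.49710083007812 165.2797088623047 31.206693649291992 38.59559631347656 [0.5626 0.0501 0.083 ]
299.3336181640625 187.6807861328125 34.383567810058594 40.623634338378906 [ 0.5836 -0.0304  0.111 ]
382.134033203125 197.29928588867188 31.547685623168945 42.75624084472656 [ 0.6046 -0.1086  0.097 ]
```

Request:
send_rows --pt "1 0 2.5 0 0 0 0" --pt "1 0 5 -2 0 0 0" --pt "1 0 5 -5 0 0 0" --pt "1 0 5 -8 0 0 0" --pt "1 0 5 -10.5 0 0 0" --pt "1 0 5 -11 0 0 0" --pt "1 0 5 -11 0 0 0" --pt "1 0 5 -11 0 0 0"

```text
time_s: 2.15
tool_pos: [0.5643, 0.0434, 0.092]
ee_rot: [0.979, 0.206, 0.0, 0.0]
ft_force: [0.1, -0.5, 0.5]
width: -0.0001
finger_force: 0.0
```

Request:
send_rows --pt "1 0 0 -0.2 0 0 0" --pt "1 0 0 -0.4 0 0 0" --pt "1 0 0 -0.6 0 0 0" --pt "1 0 0 -0.8 0 0 0" --pt "1 0 0 -0.9 0 0 0" --pt "1 0 0 -0.9 0 0 0"

```text
time_s: 2.65
tool_pos: [0.5639, 0.0436, 0.0826]
ee_rot: [0.979, 0.206, 0.0, 0.0]
ft_force: [0.2, -0.7, 0.9]
width: -0.0001
finger_force: 0.3
```

The commanded y is 6 mm short, so I'll lift off, shift and then press.

Request:
send_rows --pt "1 0 0 0.4 0 0 0" --pt "1 0 0.3 0.5 0 0 0" --pt "1 0 0.6 0.5 0 0 0" --pt "1 0 0.6 0.3 0 0 0" --pt "1 0 0.6 0.1 0 0 0" --pt "1 0 0.6 -0.1 0 0 0" --pt "1 0 0.6 -0.3 0 0 0" --pt "1 0 0.6 -0.3 0 0 0"

```text
time_s: 3.32
tool_pos: [0.5637, 0.0498, 0.079]
ee_rot: [0.979, 0.206, -0.0, -0.0]
ft_force: [-0.4, -0.3, 0.3]
width: 0.0002
finger_force: 0.0
```

Request:
send_rows --pt "1 0 0 -0.15 0 0 0" --pt "1 0 0 -0.3 0 0 0" --pt "1 0 0 -0.45 0 0 0" --pt "1 0 0 -0.6 0 0 0" --pt "1 0 0 -0.7 0 0 0" --pt "1 0 0 -0.7 0 0 0" --pt "1 0 0 -0.7 0 0 0"

```text
time_s: 3.9
tool_pos: [0.5637, 0.0497, 0.072]
ee_rot: [0.979, 0.206, -0.0, 0.0]
ft_force: [0.1, -0.5, 0.2]
width: -0.0
finger_force: 0.0
```

```bash
python3 - <<'E'
from workcell import bot
import cv2,numpy as np
p,d=bot.snapshot('wrist');q,_=bot.snapshot('scene')
a=cv2.resize(p[120:300,150:400,::-1],(500,360));b=cv2.resize(q[120:240,170:340,::-1],(680,480)) 
cv2.imwrite('pics/w2.png',np.hstack([a,cv2.resize(q[150:270,220:320,::-1],(300,360))]))
E
```

```text
(no output)
```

View pics/w2.png

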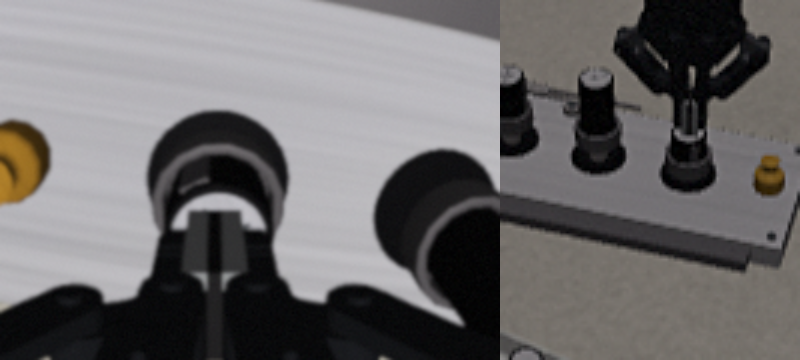

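The left cup has sunk against its base with the tips on the can top. I'll lift, travel above the medium one and check from there.

Request:
send_rows --pt "1 0 0 1 0 0 0" --pt "1 0 0 4 0 0 0" --pt "1 0 0 8 0 0 0" --pt "1 0.6 -2.5 10 0 0 0" --pt "1 1.6 -6 10 0 0 0" --pt "1 2.6 -10 10 0 0 0" --pt "1 3.6 -13.5 9 0 0 0" --pt "1 4.1 -15.6 8 0 0 0"

```text
time_s: 4.67
tool_pos: [0.6066, -0.1104, 0.154]
ee_rot: [0.979, 0.205, 0.002, 0.002]
ft_force: [-0.3, 0.4, -0.4]
width: -0.0002
finger_force: 0.0
```

```bash
python3 - <<'E'
from workcell import bot
import cv2,numpy as np
bot.snapshot('top');bot.snapshot('top')
c=bot.camera_info('wrist');p,d=bot.snapshot('wrist');K=c['mtx'];R=c['R']
v,u=np.mgrid[:384,:512];x=u-K[0,2];y=v-K[1,2];r=np.hypot(x,y)+1e-9;th=r/K[0,0];k=np.tan(th)/r
W=(np.stack([x*k*d,y*k*d,d],-1)-c['t'])@R
for n,q in(('short',(.565,.05)),('tall',(.585,-.028)),('med',(.605,-.106)),('deck',(.575,.01))):
    m=(np.hypot(W[...,0]-q[0],W[...,1]-q[1])<.012)&(d>0)&(W[...,2]<.13);w=W[m]
    if m.sum()<5:print(n,'few');continue
    zt=np.percentile(w[:,2],70);m2=(np.hypot(W[...,0]-q[0],W[...,1]-q[1])<.025)&(d>0)&(abs(W[...,2]-zt)<.004)
    print(n,zt,m2.sum(),(W[m2].min(0)+W[m2].max(0))/2)
print(bot.state()['tool_pos'],bot.state()['time_s']);cv2.imwrite('pics/w3.png',p[:,:,::-1])
E
```

```text
short 0.0718651186224777 714 [0.56598473 0.04891069 0.07065299]
tall 0.11084987136282136 1317 [ 0.58550504 -0.0287432   0.10973237]
med 0.09678656475222822 1357 [ 0.60504265 -0.10496521  0.09547105]
deck 0.024360601781368587 1114 [0.57622538 0.01405312 0.02464907]
[ 0.60440327 -0.10789492  0.15181904] 4.8167
```

View pics/w3.png

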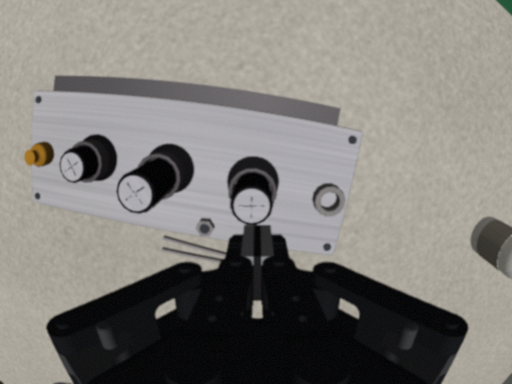

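The short one's top is at 0.072 m, 11 mm down. The medium's top is at (252,205), 0.097 m high, directly under the tips. I'll press it next.

Request:
send_rows --pt "1 0 0 -2 0 0 0" --pt "1 0 0 -4 0 0 0" --pt "1 0 0 -5 0 0 0" --pt "1 0 0 -5.3 0 0 0" --pt "1 0 0 -5.5 0 0 0" --pt "1 0 0 -5.7 0 0 0" --pt "1 0 0 -5.9 0 0 0" --pt "1 0 0 -5.9 0 0 0"

```text
time_s: 5.48
tool_pos: [0.6051, -0.106, 0.0942]
ee_rot: [0.979, 0.206, 0.001, 0.0]
ft_force: [-0.2, 1.2, 2.2]
width: 0.0001
finger_force: 0.9
```

Request:
send_rows --pt "1 0 0 -0.15 0 0 0" --pt "1 0 0 -0.3 0 0 0" --pt "1 0 0 -0.45 0 0 0" --pt "1 0 0 -0.6 0 0 0" --pt "1 0 0 -0.7 0 0 0" --pt "1 0 0 -0.7 0 0 0" --pt "1 0 0 -0.7 0 0 0"

```text
time_s: 6.07
tool_pos: [0.6048, -0.1064, 0.0861]
ee_rot: [0.979, 0.206, -0.0, 0.0]
ft_force: [0.1, 1.4, 1.8]
width: -0.0001
finger_force: 0.5
```

Request:
send_rows --pt "1 0 0 1 0 0 0" --pt "1 0 0 4 0 0 0" --pt "1 0 0 7 0 0 0" --pt "1 -0.7 3 8 0 0 0" --pt "1 -1.5 6 7.5 0 0 0" --pt "1 -1.9 7.7 6.5 0 0 0" --pt "1 -1.9 7.7 5.5 0 0 0" --pt "1 -1.9 7.7 5.5 0 0 0"

```text
time_s: 6.73
tool_pos: [0.5843, -0.0287, 0.14]
ee_rot: [0.978, 0.207, -0.002, -0.0]
ft_force: [0.5, -0.6, -0.4]
width: -0.0001
finger_force: 0.0
```

```bash
cat > m.py <<'E'
from workcell import bot
import numpy as np
bot.snapshot('top');bot.snapshot('top')
c=bot.camera_info('wrist');p,d=bot.snapshot('wrist');K=c['mtx'];R=c['R']
v,u=np.mgrid[:384,:512];x=u-K[0,2];y=v-K[1,2];r=np.hypot(x,y)+1e-9;th=r/K[0,0];k=np.tan(th)/r
W=(np.stack([x*k*d,y*k*d,d],-1)-c['t'])@R
for n,q in(('short',(.565,.05)),('tall',(.585,-.028)),('med',(.605,-.106))):
    m=(np.hypot(W[...,0]-q[0],W[...,1]-q[1])<.012)&(d>0)&(W[...,2]<.13);w=W[m]
    zt=np.percentile(w[:,2],70);m2=(np.hypot(W[...,0]-q[0],W[...,1]-q[1])<.025)&(d>0)&(abs(W[...,2]-zt)<.004)
    print(n,zt,m2.sum(),(W[m2].min(0)+W[m2].max(0))/2)
print(bot.state()['tool_pos'],bot.state()['time_s'])
E
python3 m.py
```

```text
short 0.07174174222203339 1065 [0.56576948 0.04919283 0.07061552]
tall 0.11073977286769042 1231 [ 0.58637288 -0.0279318   0.10966338]
med 0.0854451474909834 1080 [ 0.60488752 -0.10506196  0.08453541]
[ 0.58632183 -0.03035502  0.14147165] 6.8833
```

The medium one is 11.5 mm down, so the tall one is next.

Request:
send_rows --pt "1 0 0.1 -1 0 0 0" --pt "1 0 0.1 -2 0 0 0" --pt "1 0 0.1 -2.5 0 0 0" --pt "1 0 0.1 -2.8 0 0 0" --pt "1 0 0.1 -3 0 0 0" --pt "1 0 0.1 -3.2 0 0 0" --pt "1 0 0.1 -3.4 0 0 0" --pt "1 0 0.1 -3.4 0 0 0"

```text
time_s: 7.55
tool_pos: [0.5857, -0.0283, 0.1072]
ee_rot: [0.979, 0.206, -0.0, 0.0]
ft_force: [0.1, -0.2, 0.9]
width: -0.0003
finger_force: 0.0
```

Request:
send_rows --pt "1 0 0 -0.15 0 0 0" --pt "1 0 0 -0.3 0 0 0" --pt "1 0 0 -0.45 0 0 0" --pt "1 0 0 -0.6 0 0 0" --pt "1 0 0 -0.7 0 0 0" --pt "1 0 0 -0.7 0 0 0" --pt "1 0 0 -0.7 0 0 0"

```text
time_s: 8.13
tool_pos: [0.5858, -0.0283, 0.1001]
ee_rot: [0.979, 0.206, 0.0, 0.0]
ft_force: [-0.4, 0.4, 0.2]
width: 0.0003
finger_force: 0.1
```

Request:
send_rows --pt "1 0 0 1 0 0 0" --pt "1 0 0 3 0 0 0" --pt "1 0 0 6 0 0 0" --pt "1 0 0 9 0 0 0" --pt "1 0 0 11 0 0 0" --pt "1 0 0 11 0 0 0" --pt "1 0 0 11 0 0 0"

```text
time_s: 8.72
tool_pos: [0.5864, -0.0283, 0.2121]
ee_rot: [0.979, 0.206, 0.002, 0.001]
ft_force: [-0.6, -1.1, -1.4]
width: -0.0001
finger_force: 0.0
```

```bash
python3 m.py
```

```text
short 0.07178158866653729 677 [0.56595835 0.04921442 0.07047651]
tall 0.09984968722681148 856 [ 0.58522002 -0.02770129  0.09868469]
med 0.08545891275120751 700 [ 0.60492083 -0.10532327  0.08437495]
[ 0.58470657 -0.02808077  0.20900587] 8.8667
```

All three are about 11 mm down, and the arm is clear.

```bash
python3 -c "
from workcell import bot
print(bot.close_job())"
```

```text
the job is handed in; nothing more can be done
None
```

I pressed the short, medium and tall capacitors in that order, and each sits about 11 mm down by the depth readings; the arm is clear and the job is handed in, with no verdict returned.

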